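# Turn the reversed battery module round in the charging dock

### The job

In the plywood dock the red battery module is in back to front: its brass contact end points away from the copper strip. Pull it straight up out of its bay, turn it end for end so that the brass end faces the copper strip like its neighbours, and lower it back fully home in the same bay, upright; do not drop it in from above, and leave the blue and green modules seated where they are.

Things in the scene. Friction and masses are not known exactly. Their poses are not given: they have to be found in the camera images.
- red_module (a point): Red battery module, loose in one of 3 bays. Body 90 (x) x 36 (y) x 36 mm tall; on top, centred, a grip fin 44 (x) x 16 (y) x 34 tall, to pinch across its 16 mm; 70 tall in all. Point: its middle, 35 above its underside (fin from 1 to 35 above the point). x points to its contact end (brass yellow, two dark stripes; other end black), z up. 0.13 to 0.25 kg. At first this end is away from the copper strip.
- bus_strip (a point): Copper bar 12 x 238 mm on one end of a fixed plywood dock 150 (x) x 244 (y) x 34 tall. Point: mid-bar, 45 above the table, level with a seated module's point. x points outwards from the dock, y along the bar, z up. Bay centres at x = -68.5, y = -75, 0, 75 mm. Bay: pocket 98 (x) x 44 (y), floor 10 and mouth 34 above the table; the top 12 of its walls slope out by 8 as a lead-in.
- blue_module (a point): Blue battery module, same shape, point and axes as the red one, rightly seated in another bay, brass end to the copper strip. Leave it.
- green_module (a point): Green battery module, same shape, point and axes as the red one, rightly seated in the remaining bay, brass end to the copper strip. Leave it.
Things that resemble listed ones, but are neither listed nor needed, are in the scene too. Of the things that look like the part that bears red_module, the largest one is meant.

How it is judged (in metres and radians):
On the way:
1. the red module has been lifted clear out of its bay (by 35 mm or more) (height (world z) of red_module above 0.08 m), for 0.1 s.
At the end, for the whole second after the job is handed in: Red module in its own bay (within 15 mm of its start, at most 5 mm above seated height), upright within 7 degrees, in line with the bay within 11 degrees, brass end towards the copper strip, at rest; blue and green modules within 15 mm of their starts (x of bus_strip in the frame of red_module above 0.05 m and angle between the x axis of red_module and the x axis of bus_strip, either way round below 0.2 rad and distance of each of red_module, blue_module, green_module from where it was at the start of the episode below 0.015 m and height (world z) of red_module below 0.05 m and angle between red_module's own z axis and vertical below 0.12 rad and linear speed of red_module_body below 0.02 m/s); the robot touches nothing.
It fails at once if the red module is dropped: falling free while more than 20 mm above its seat (height (world z) of red_module above 0.065 m and contact force between red_module_body and anything else below 0.01 N and linear speed of red_module_body above 0.2 m/s).
It fails at once if the blue or green module is pulled out or pushed out of its bay (moved by more than 20 mm) (distance of any of blue_module, green_module from where it was at the start of the episode above 0.02 m).
It also fails if it takes over 45 s, if anything falls off the work surface, if the arm or the gripper's body presses on something with over 40 N, if the wrist force passes 120 N, or if a joint passes its speed limit or range.

### The arm

A 6-joint arm with a two-finger parallel gripper is mounted at the origin on the work surface. World frame = base frame: x ahead of the robot, y to its left, z up, the work surface at z = 0. Lengths are in mm, angles in rad, forces in N, time in s.
With the tool pointing down it reaches from about 325 to 850 mm from the base axis. Payload 4.4 kg.
Tool frame: the origin (TCP) lies on the centre line of the jaws, within the pads' length; the fingertips stand 11 mm ahead of it and the grasp point (between the pads) lies 8 mm behind it (arm.tcp_to_tips is the distance from the TCP to the fingertips, in mm); z points along the fingers, y is the direction in which the jaws open and shut (so a half turn about z gives the same grasp; the last joint's range is limited). The gripper opens to 94 mm and grips with 3 to 60 N. Pads are 16 mm wide; open, the fingers measure 119 mm over their backs; the gripper's body (75 mm by 177 mm) begins 78 mm behind the grasp point.
Start: joints at [1.02, 0.207, 1.542, -0, 1.393, -0.15], TCP at [224.349, 529.429, 216.447] pointing down, gripper open.
Joint ranges: [-2.73, 2.73], [-0.86, 2.22], [0.23, 2.46], [-1.11, 4.25], [0.08, 2.63], [-2.82, 2.82]. Speed limits (rad/s): [2.79, 2.79, 3.14, 3.14, 3.14, 3.14].

### API

Orientations are given as a unit quaternion [x, y, z, w].
In Python, from bench import arm gives the robot as it stands.
- The arm moves only by the tool drive_tool, never from a script. Its argument "targets" is a list of rows, each a list of 5 numbers: the closure, from -1 (fully open) to 1 (shut), then the shift along the tool's x, y, z in cm, then the turn about the tool's z in degrees. In form: [[grip, tx, ty, tz, roll], ...]. A call has 1 to 12 rows; each row shifts and turns the commanded pose from where the row before left it, along the tool's axes as they then stand; what a row does not reach is not made up. A row lasts 1/12 s, in which the tool goes at most 41.7 mm and 7.16 degrees, less where a joint would pass 70% of its speed; a pose out of reach is approached as far as the arm can. A call with a gripper value outside its range is refused whole. The fingers move at their own pace and stop on an object; "force" is the grip in N (left out, the last holds). Time passes only in rows, so rows that do not move let the fingers close. It gives the time, the measured TCP pose, the force and the opening at its end, in the units of the state.
- arm.state(): the state, without advancing time (a new reading comes with each control period).
- arm.camera(name): name is "scene" or "top" or "wrist"; returns the picture (480x640x3 uint8, red, green, blue); there is no depth.
- arm.get_calibration(name): a dict with "camera_matrix" (3x3 intrinsics, pixels), "origin" and "rotation" of the camera in the world. Camera axes: x right, y down, z forward; pixel columns grow to the right and rows downward; lengths in mm; the calibration is good to about 2 mm. The wrist camera is an equidistant fisheye: a pixel r from the principal point sees the ray r / f radians off the axis. A picture is of the moment at which its call begins: read the wrist's pose just before it. get_calibration takes no time and is no camera call; for the wrist camera it gives the pose at the moment of the call.
- arm.sign_off(): hands the job in, once; it reports no verdict.
Trained networks look in the newest picture that a camera, given by its name, has taken for a name from the list of things; names that differ only in an ending like _2 or _b are one class to them, and where a whole thing is asked for, a point or a joint stands for the part that bears it (a point fixed in the world has none). Each returns a list of dicts, best first, with "p" (0 to 1); they miss things now and then, are a little off and sometimes report something else, mostly with a low value. They report only what shows in the picture. A call takes as long as a camera call. They do not tell look-alikes from the thing itself.
- arm.spot_in(name, camera): "bbox" ([left, top, width, height] as shares, 0 to 1, of the picture: columns of its width, rows of its height, round what is visible of it).
- arm.outline_of(name, camera): "region" (480x640 bool, what is visible of it) and "bbox" ([left, top, width, height] as shares, 0 to 1, of the picture: columns of its width, rows of its height, round what is visible of it).
The state is a dict: "time": time; "joints": joint angles; "qvel": joint speeds; "effort": joint torques, N m; "tool_pos": TCP position; "tool_rot": TCP orientation; "wrist_force": force on the tool from outside, world axes, zero at the start; "wrist_torque": the same for the moment, N m; "finger_gap": finger opening in mm.
Only numpy, scipy, OpenCV 4.12 (cv2) and the standard library are available. Lean on these libraries where they do the work, as an engineer would, in place of code of your own. Each camera call takes 0.05 s, during which the arm holds its last target.

## Working session

There is one attempt and no reset: what is moved stays moved. The work goes in short steps, Python scripts to look and compute and a tool call to move; the robot and the scene stay as the last step left them, time stands still between calls to the robot, and variables do not carry over. Pictures are saved under pics/ and viewed, and the job is handed in when it is done.

Besides the shell and the picture viewer there is one more tool, called after "Emit:" as name(argument=value, ...), one argument or row to a line, values as JSON. drive_tool: Moves the arm, as the interface text tells. Its arguments: {"type":"object","properties":{"targets":{"type":"array"},"force":{"type":"number"}},"required":["targets"]}

```bash
ls; mkdir -p pics; python3 - <<'E'
from bench import arm
import cv2
for n in ["scene","top"]:
    im=arm.camera(n); cv2.imwrite(f"pics/{n}0.png",im[:,:,::-1])
    c=arm.get_calibration(n); print(n,c)
    for k in ["red_module","blue_module","green_module","bus_strip"]:
        r=arm.spot_in(k,n)
        print(k,[(round(d["p"],2),[round(d["bbox"][0]*640),round(d["bbox"][1]*480),round(d["bbox"][2]*640),round(d["bbox"][3]*480)]) for d in r])
print(arm.state())
E
```

```text
pics
scene {'camera_matrix': array([[515.65264561,   0.        , 321.10791079],
       [  0.        , 515.65264561, 233.39871678],
       [  0.        ,   0.        ,   1.        ]]), 'origin': array([1178.95746982,  185.57239529,  461.2844078 ]), 'rotation': array([ 0.54192138,  0.68455565, -0.38883081, -0.29413496])}
red_module [(0.93, [246, 218, 54, 55]), (0.63, [185, 212, 43, 33]), (0.61, [150, 252, 50, 38])]
blue_module [(0.97, [292, 231, 52, 57])]
green_module [(0.68, [339, 244, 51, 60])]
bus_strip [(0.74, [220, 222, 196, 118])]
top {'camera_matrix': array([[591.69765993,   0.        , 316.18724719],
       [  0.        , 591.69765993, 227.71806107],
       [  0.        ,   0.        ,   1.        ]]), 'origin': array([432.8238628 ,  24.25621852, 923.31556915]), 'rotation': array([ 0.70782844, -0.70197755,  0.06531292, -0.04405266])}
red_module [(0.91, [409, 177, 42, 22]), (0.87, [412, 250, 43, 23]), (0.69, [326, 197, 41, 62])]
blue_module [(0.85, [282, 180, 35, 67])]
green_module [(0.92, [231, 170, 43, 63])]
bus_strip [(0.68, [207, 144, 183, 143])]
{'time': 0.5, 'joints': array([ 1.01948244e+00,  2.06671733e-01,  1.54155240e+00, -3.53349191e-06,
        1.39349267e+00, -1.50504169e-01]), 'qvel': array([ 0.00124471, -0.00145738, -0.00193228, -0.00149171, -0.00108032,
        0.00097436]), 'effort': array([ 1.76121343e-04, -3.70484877e+01, -2.81437039e+01,  6.98512956e-02,
        2.87763658e-02, -3.99092880e-05]), 'tool_pos': array([224.3436578 , 529.39945494, 216.38099397]), 'tool_rot': array([ 1.99065797e-01,  9.79986125e-01, -5.88925726e-05, -1.97062740e-05]), 'wrist_force': array([0.05917554, 0.2168128 , 0.46984453]), 'wrist_torque': array([ 0.01745777, -0.00514701,  0.00561658]), 'finger_gap': 93.86876560462228}
```

View pics/scene0.png

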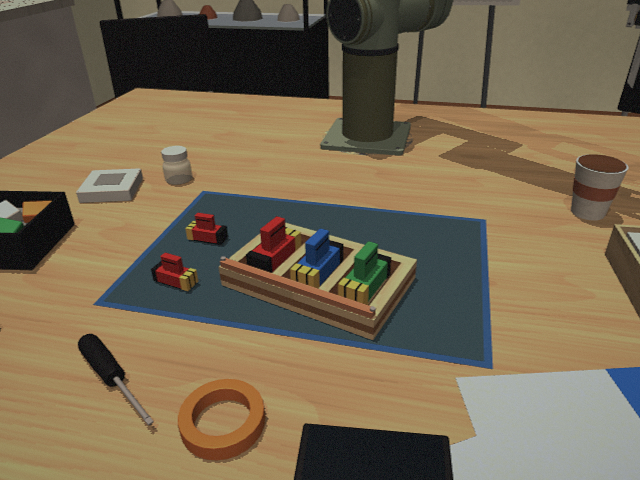

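View pics/top0.png

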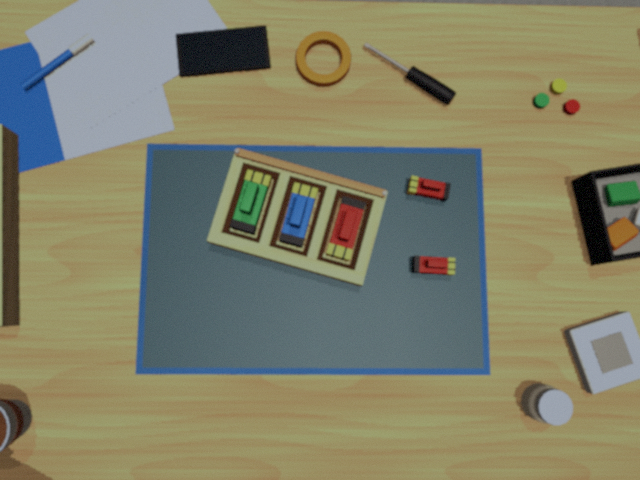

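```bash
python3 - <<'E'
import cv2
im=cv2.imread("pics/top0.png"); cv2.imwrite("pics/topcrop.png",cv2.resize(im[130:310,190:400],None,fx=3.4,fy=3.3,interpolation=cv2.INTER_CUBIC))
im=cv2.imread("pics/scene0.png"); cv2.imwrite("pics/scenecrop.png",cv2.resize(im[200:350,210:420],None,fx=3.8,fy=3.8,interpolation=cv2.INTER_CUBIC))
E
```

```text
(no output)
```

View pics/topcrop.png

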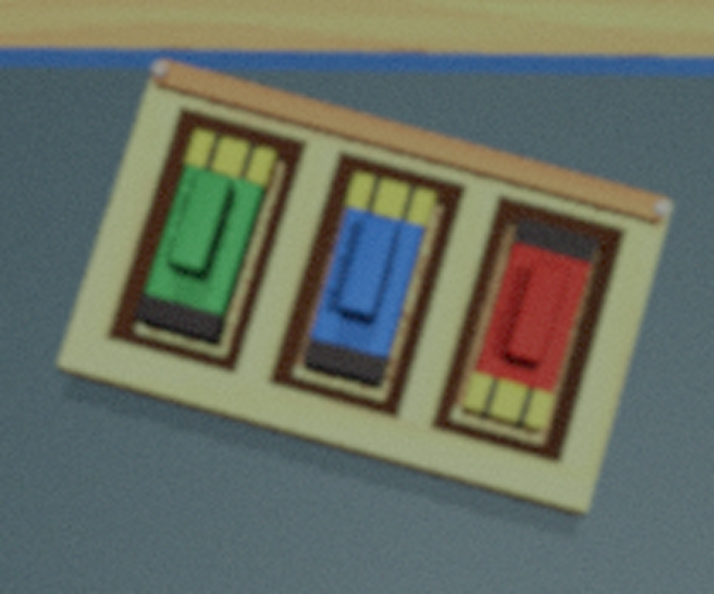

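View pics/scenecrop.png

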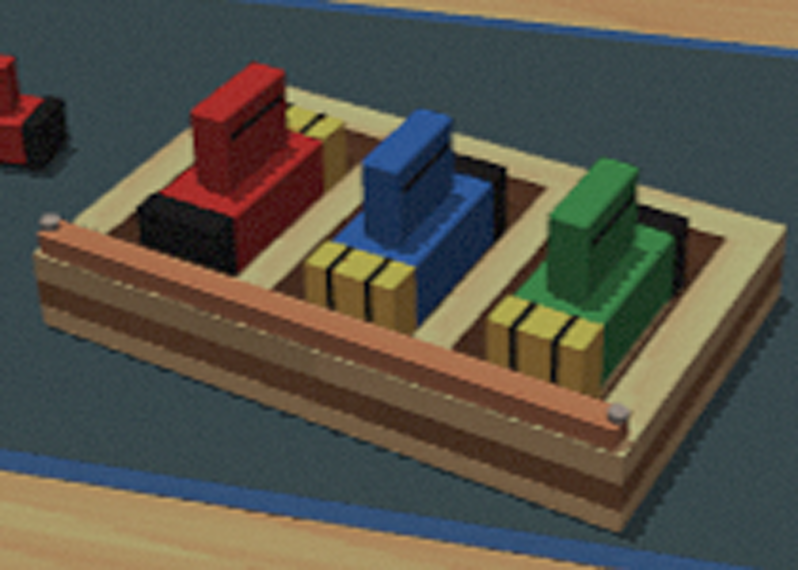

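```bash
cat > h.py <<'E'
import numpy as np
from scipy.spatial.transform import Rotation as R
from scipy.optimize import least_squares
def proj(c,P):
    P=np.atleast_2d(P); q=R.from_quat(c["rotation"]).inv().apply(P-c["origin"]); K=np.array(c["camera_matrix"])
    return np.c_[K[0,0]*q[:,0]/q[:,2]+K[0,2],K[1,1]*q[:,1]/q[:,2]+K[1,2]]
def projw(c,P):
    P=np.atleast_2d(P); q=R.from_quat(c["rotation"]).inv().apply(P-c["origin"]); K=np.array(c["camera_matrix"])
    n=np.linalg.norm(q[:,:2],axis=1); th=np.arctan2(n,q[:,2]); return np.c_[K[0,0]*th*q[:,0]/n+K[0,2],K[1,1]*th*q[:,1]/n+K[1,2]]
def pose(p,L):
    L=np.atleast_2d(L); c,s=np.cos(p[2]),np.sin(p[2])
    return np.c_[p[0]+c*L[:,0]-s*L[:,1],p[1]+s*L[:,0]+c*L[:,1],L[:,2]]
E
python3 - <<'E'
from h import *
from bench import arm
T=arm.get_calibration("top");S=arm.get_calibration("scene")
tc=lambda p:np.array(p)/[3.4,3.3]+[190,130]
sc=lambda p:np.array(p)/3.8+[210,200]
# dock
Lt=[[-143.5,122,34],[-143.5,-122,34]];ot=tc([[62,370],[588,512]])
Ls=[[-143.5,122,34],[6.5,122,34],[6.5,122,0]];os=sc([[785,228],[628,457],[620,530]])
f=lambda p:np.r_[(proj(T,pose(p,Lt))-ot).ravel(),(proj(S,pose(p,Ls))-os).ravel()]
r=least_squares(f,[560,30,-0.25]);print(r.x,r.fun.round(1))
bay=pose(r.x,[-68.5,-75,0])[0];print("bay",bay)
# fin, own frame = strip aligned
L=[[22,-8,80],[22,8,80],[-22,8,80],[-22,-8,80]]
o=sc([[192,103],[220,118],[287,72],[258,62]])
g=lambda p:(proj(S,pose(p,L))-o).ravel()
q=least_squares(g,[bay[0],bay[1],r.x[2]]);print("fin",q.x,q.fun.round(1))
print(proj(T,pose(q.x,L)),(proj(T,pose(q.x,L))-[190,130])*[3.4,3.3])
E
```

```text
[ 6.55248348e+02  8.71770740e+00 -2.55845423e-01] [-1.7  0.5  0.  -0.2 -0.9 -1.1 -0.9 -0.1  0.3  1. ]
bay [569.99828887 -46.50617667   0.        ]
fin [ 5.67001258e+02 -4.50710774e+01 -3.36946310e-01] [-1.2  1.2  0.2  0.3  1.  -0.8  0.  -0.9]
[[356.97129886 214.17446396]
 [346.5811017  210.47122864]
 [336.56077757 238.70724381]
 [347.02993298 242.45255812]] [[567.70241612 277.77573106]
 [532.37574577 265.55505451]
 [498.30664373 358.73390459]
 [533.90177212 371.09344181]]
```

Emit:
drive_tool(
  targets=[
    [-1,-3.0,-2.2,0,0],
    [-1,-3.0,-2.2,0,0],
    [-1,-3.0,-2.2,0,0],
    [-1,-3.0,-2.2,0,0],
    [-1,-3.0,-2.2,0,0],
    [-1,-3.0,-2.2,0,0],
    [-1,-3.0,-2.2,0,0],
    [-1,-3.0,-2.2,0,0],
    [-1,-3.0,-2.2,0,0],
    [-1,-3.0,-2.2,0,0],
    [-1,-3.0,-2.2,0,0],
    [-1,-3.0,-2.2,0,0],
  ],
)

```text
time: 1.5
tool_pos: [453.5, 144.2, 216.8]
tool_rot: [0.199, 0.98, 0.0, 0.0]
wrist_force: [0.8, 0.1, 0.2]
finger_gap: 93.9
```

Emit:
drive_tool(
  targets=[
    [-1,-3.0,-2.2,0,0],
    [-1,-3.0,-2.2,0,0],
    [-1,-3.0,-2.2,0,0],
    [-1,-3.0,-2.2,0,0],
    [-1,-3.0,-2.2,0,0],
    [-1,-3.0,-2.1,0,0],
    [-1,0,0,0,-4],
    [-1,0,0,0,-4.3],
    [-1,0,0,0,0],
  ],
)

```text
time: 2.25
tool_pos: [567.7, -45.9, 216.2]
tool_rot: [0.128, 0.992, 0.0, -0.0]
wrist_force: [-0.4, 0.6, -0.8]
finger_gap: 93.7
```

```bash
python3 - <<'E'
from bench import arm
import cv2
from h import *
s=arm.state();print(s["time"],s["tool_pos"],s["joints"],s["tool_rot"],R.from_quat(s["tool_rot"]).as_matrix().round(3))
c=arm.get_calibration("wrist");print(c)
im=arm.camera("wrist");cv2.imwrite("pics/w1.png",im[:,:,::-1])
B=[655.25,8.72,-.256]
print(projw(c,pose(B,[[-143.5,122,34],[-143.5,-122,34],[6.5,-122,34],[6.5,122,34]])).round())
print(projw(c,pose(B,[[-68.5+a,-75+b,80] for a in(-22,22) for b in (-8,8)])).round())
E
```

```text
2.25 [567.66150282 -45.90691516 216.19446644] [-2.32651158e-01  1.95515976e-01  1.55523576e+00  2.70924608e-05
  1.39123907e+00 -1.54714326e+00] [ 1.27804025e-01  9.91799421e-01  3.40209272e-05 -1.96602256e-04] [[-0.967  0.254 -0.   ]
 [ 0.254  0.967  0.   ]
 [ 0.     0.    -1.   ]]
{'camera_matrix': array([[371.64829954,   0.        , 322.37700372],
       [  0.        , 371.64829954, 241.29067562],
       [  0.        ,   0.        ,   1.        ]]), 'origin': array([495.82647009, -27.01323182, 383.57157352]), 'rotation': array([0.78466263, 0.60602203, 0.07987329, 0.10325749])}
[[515. 154.]
 [272. 146.]
 [276. 296.]
 [500. 292.]]
[[313. 210.]
 [332. 210.]
 [313. 261.]
 [331. 261.]]
```

View pics/w1.png

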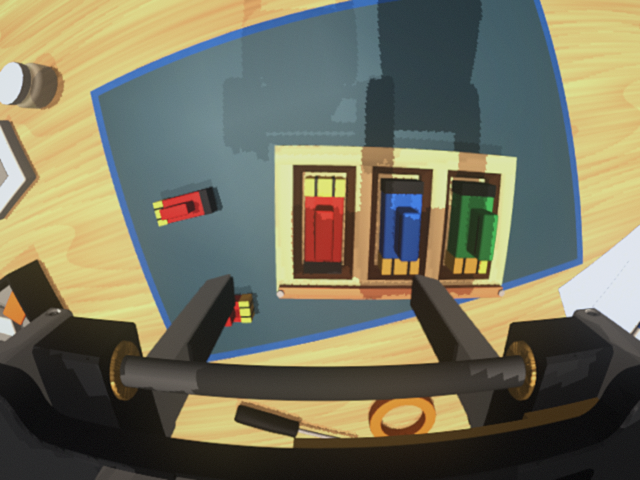

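```bash
python3 - <<'E'
import cv2
im=cv2.imread("pics/w1.png"); cv2.imwrite("pics/w1c.png",cv2.resize(im[140:305,265:525],None,fx=3,fy=3,interpolation=cv2.INTER_CUBIC))
E
```

```text
(no output)
```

View pics/w1c.png

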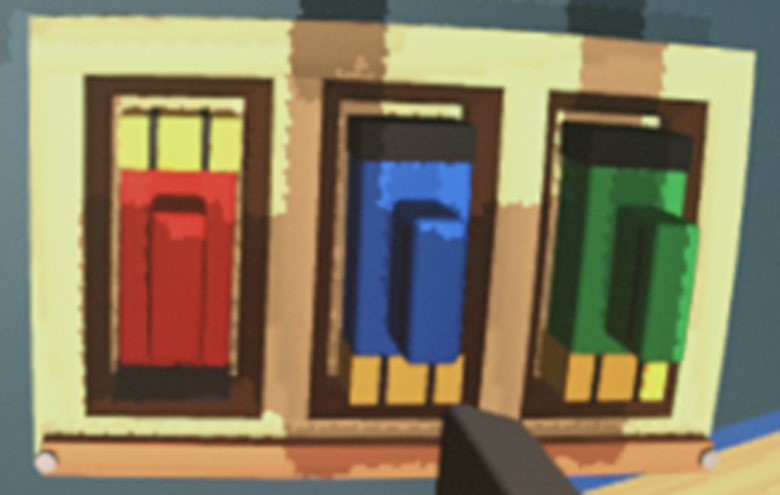

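```bash
python3 - <<'E'
from h import *
from bench import arm
c=arm.get_calibration("wrist")
w=lambda p:np.array(p)/3+[265,140]
L=[[-22,-8,80],[-22,8,80],[22,-8,80],[22,8,80]];o=w([[150,211],[206,211],[150,365],[204,367]])
q=least_squares(lambda p:(projw(c,pose(p,L))-o).ravel(),[567,-46,-.25]);print(q.x,q.fun.round(1))
# red body top corners z=46 (only brass corners)
L=[[-143.5,-122,34],[-143.5,122,34]]+[[-68.5+a,y+b,34] for y in(-75,0) for a,b in((-57,-30),(-57,30),(57,-30),(57,30))]
o=w([[30,17],[755,52],[83,76],[273,79],[86,415],[261,415],[325,80],[503,89],[308,416],[479,416]])
d=least_squares(lambda p:(projw(c,pose(p,L))-o).ravel(),[655,9,-.25]);print(d.x,d.fun.round(1),pose(d.x,[-68.5,-75,0]))
s=arm.state();M=R.from_quat(s["tool_rot"]).as_matrix()
print(M.T@(np.r_[q.x[:2],62]-s["tool_pos"]), np.degrees(np.arctan2(M[1,1],M[0,1]))-90)
E
```

```text
[ 5.70802422e+02 -4.44623942e+01 -2.63785169e-01] [-0.3  0.5  0.3  0.6 -0.3 -0.3  0.3 -0.9]
[ 6.56165768e+02  9.47417627e+00 -2.71320486e-01] [-0.3 -0.2  0.1 -0.3  0.  -0.9  0.6 -0.9 -0.5  0.8  0.7  1.5 -0.9 -0.8
  0.8 -1.1 -0.2  1.3 -0.1  1.3] [[570.07135765 -44.42389814   0.        ]]
[ -3.0527686    1.6894311  154.28964356] -14.79178498771995
```

Emit:
drive_tool(
  targets=[
    [0.05,-0.28,0.16,2.0,0.4],
    [0.05,0,0,3.0,0],
    [0.05,0,0,2.0,0],
    [0.05,0,0,0,0],
    [0.05,0,0,0,0],
    [0.05,0,0,0,0],
  ],
  force=25,
)

```text
time: 2.8
tool_pos: [571.4, -44.0, 147.9]
tool_rot: [0.131, 0.991, -0.0, 0.001]
wrist_force: [0.4, -0.8, 0.2]
finger_gap: 57.6
```

```bash
python3 - <<'E'
from bench import arm
import cv2
s=arm.state();print(s["tool_pos"],s["finger_gap"])
for n in("wrist","scene"):
    im=arm.camera(n);im=im[:,:,::-1]
    if n=="scene": im=cv2.resize(im[120:360,180:450],None,fx=2.4,fy=2.4)
    cv2.imwrite(f"pics/{n}2.png",im)
E
```

```text
[571.44890829 -43.97355127 147.92279586] 57.61473801477497
```

View pics/wrist2.png

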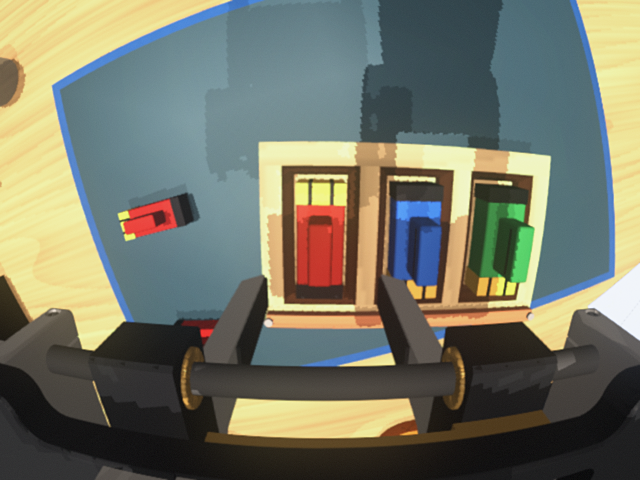

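View pics/scene2.png

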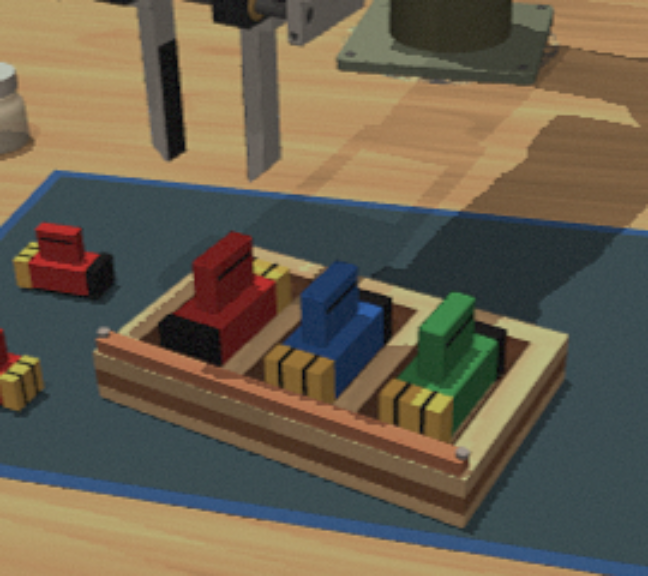

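Emit:
drive_tool(
  targets=[
    [0.05,0.06,0,2.0,0],
    [0.05,0,0,2.0,0],
    [0.05,0,0,2.0,0],
    [0.05,0,0,1.5,0],
    [0.05,0,0,1.0,0],
    [0.05,0,0,0,0],
  ],
)

```text
time: 3.4
tool_pos: [569.0, -43.7, 60.3]
tool_rot: [0.131, 0.991, 0.0, -0.001]
wrist_force: [-0.1, 0.1, 0.0]
finger_gap: 44.5
```

```bash
python3 - <<'E'
from bench import arm
import cv2
s=arm.state();print(s["tool_pos"],s["finger_gap"],s["wrist_force"])
for n in("wrist","scene"):
    im=arm.camera(n);im=im[:,:,::-1]
    if n=="scene": im=cv2.resize(im[120:360,180:450],None,fx=2.4,fy=2.4)
    cv2.imwrite(f"pics/{n}3.png",im)
E
```

```text
[569.02557413 -43.73319345  60.26809578] 44.54985182661727 [-0.0996301   0.12093799  0.00418069]
```

View pics/wrist3.png

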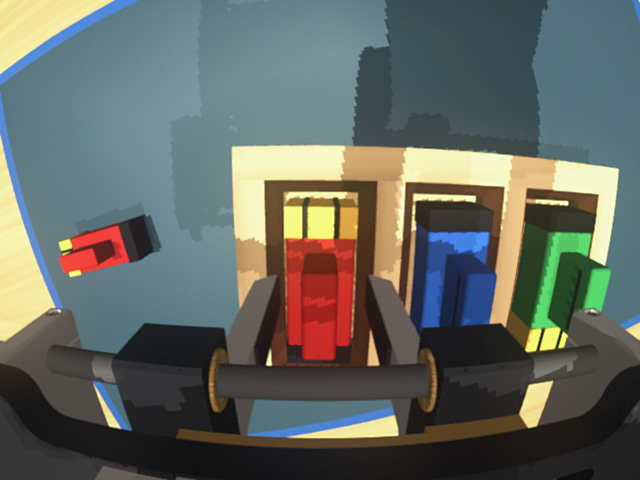

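View pics/scene3.png

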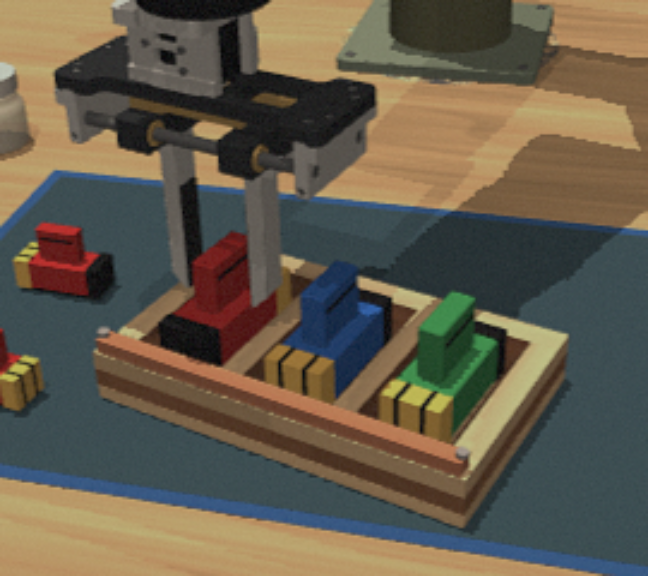

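Emit:
drive_tool(
  targets=[
    [1,0,0,0,0],
    [1,0,0,0,0],
    [1,0,0,0,0],
    [1,0,0,0,0],
    [1,0,0,0,0],
    [1,0,0,0,0],
    [1,0,0,0,0],
    [1,0,0,0,0],
    [1,0,0,0,0],
    [1,0,0,0,0],
  ],
  force=30,
)

```text
time: 4.33
tool_pos: [570.3, -44.1, 61.9]
tool_rot: [0.131, 0.991, -0.0, 0.0]
wrist_force: [-1.9, -0.3, 4.4]
finger_gap: 15.9
```

Emit:
drive_tool(
  targets=[
    [1,0,0,-0.4,0],
    [1,0,0,-0.8,0],
    [1,0,0,-1.0,0],
    [1,0,0,-1.0,0],
    [1,0,0,-1.0,0],
    [1,0,0,-1.0,0],
    [1,0,0,-1.2,0],
    [1,0,0,-1.2,0],
    [1,0,0,-1.2,0],
    [1,0,0,-1.2,0],
    [1,0,0,0,0],
    [1,0,0,0,0],
  ],
)

```text
time: 5.33
tool_pos: [570.8, -44.2, 162.7]
tool_rot: [0.131, 0.991, -0.0, 0.001]
wrist_force: [-0.2, 0.4, -2.0]
finger_gap: 15.7
```

```bash
python3 - <<'E'
from bench import arm
import cv2
s=arm.state();print(s["time"],s["tool_pos"],s["finger_gap"],s["wrist_force"],s["wrist_torque"])
for n in("wrist","scene"):
    im=arm.camera(n);im=im[:,:,::-1]
    if n=="scene": im=cv2.resize(im[120:360,180:450],None,fx=2.4,fy=2.4)
    cv2.imwrite(f"pics/{n}4.png",im)
E
```

```text
5.3333 [570.77726137 -44.1562525  162.7469192 ] 15.655384305498965 [-0.23712498  0.35595992 -2.03963456] [0.02618538 0.01268328 0.03996632]
```

View pics/wrist4.png

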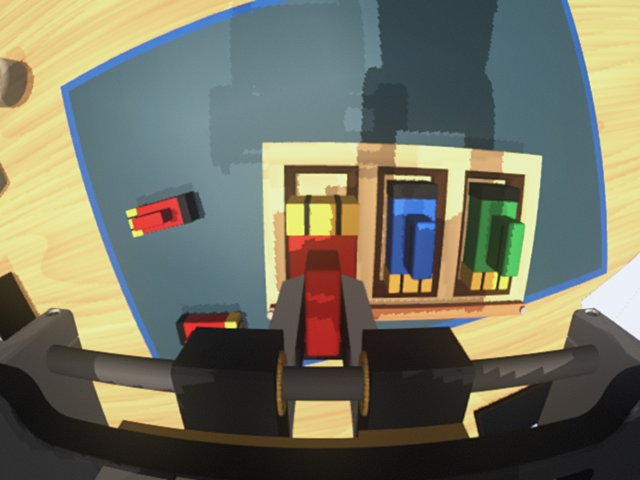

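View pics/scene4.png

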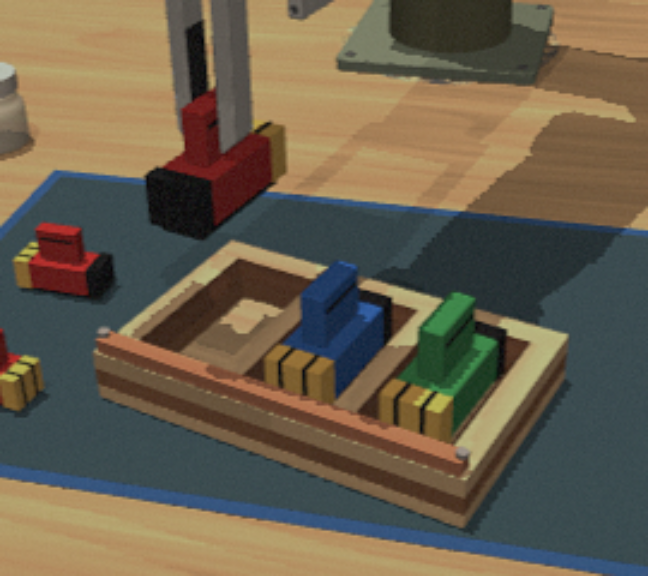

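Emit:
drive_tool(
  targets=[
    [1,0,0,0,4],
    [1,0,0,0,6],
    [1,0,0,0,7],
    [1,0,0,0,7],
    [1,0,0,0,7],
    [1,0,0,0,7],
    [1,0,0,0,7],
    [1,0,0,0,7],
    [1,0,0,0,7],
    [1,0,0,0,7],
    [1,0,0,0,7],
    [1,0,0,0,7],
  ],
)

```text
time: 6.43
tool_pos: [569.0, -43.7, 160.0]
tool_rot: [0.74, 0.673, -0.001, -0.001]
wrist_force: [-0.1, 0.8, -0.8]
finger_gap: 15.6
```

Emit:
drive_tool(
  targets=[
    [1,0,0,0,7],
    [1,0,0,0,7],
    [1,0,0,0,7],
    [1,0,0,0,7],
    [1,0,0,0,7],
    [1,0,0,0,7],
    [1,0,0,0,7],
    [1,0,0,0,7],
    [1,0,0,0,7],
    [1,0,0,0,7],
    [1,0,0,0,7],
    [1,0,0,0,7],
  ],
)

```text
time: 7.43
tool_pos: [569.0, -43.7, 160.0]
tool_rot: [1.0, 0.005, -0.001, -0.0]
wrist_force: [-0.3, 0.6, -1.9]
finger_gap: 15.6
```

Emit:
drive_tool(
  targets=[
    [1,0,0,0,7],
    [1,0,0,0,5],
    [1,0,0,0,4],
    [1,0,0,0,0],
    [1,0,0,0,0],
    [1,0,0,0,0],
  ],
)

```text
time: 7.93
tool_pos: [569.5, -43.9, 160.7]
tool_rot: [0.991, -0.13, -0.001, -0.0]
wrist_force: [0.4, -0.1, -1.9]
finger_gap: 15.4
```

```bash
python3 - <<'E'
from bench import arm
import cv2
from h import *
s=arm.state();print(s["time"],s["tool_pos"],s["finger_gap"],s["wrist_force"]);M=R.from_quat(s["tool_rot"]).as_matrix();print(np.degrees(np.arctan2(M[1,1],M[0,1]))+90,s["joints"])
for n in("wrist","scene","top"):
    im=arm.camera(n);im=im[:,:,::-1]
    if n=="scene": im=cv2.resize(im[120:360,180:450],None,fx=2.4,fy=2.4)
    if n=="top": im=cv2.resize(im[130:310,190:400],None,fx=3.4,fy=3.3)
    cv2.imwrite(f"pics/{n}5.png",im)
E
```

```text
7.9333 [569.5399676  -43.85737195 160.72867029] 15.398571413919733 [ 0.40967512 -0.06894908 -1.94009439]
-14.97989650616391 [-2.28346698e-01  2.50401119e-01  1.60799340e+00  2.01266105e-05
  1.28456087e+00  1.60389247e+00]
```

View pics/wrist5.png

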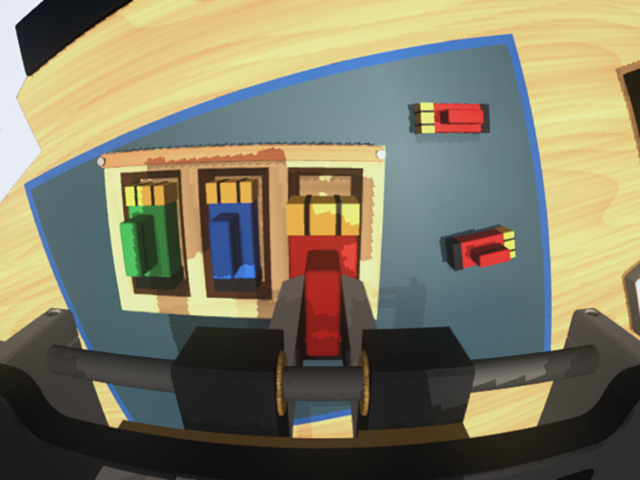

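View pics/scene5.png

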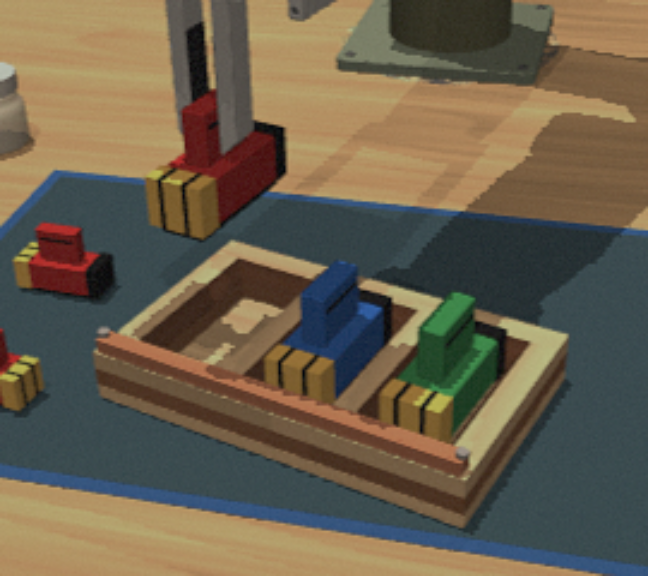

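```bash
python3 - <<'E'
import cv2
im=cv2.imread("pics/wrist5.png"); cv2.imwrite("pics/w5c.png",cv2.resize(im[135:325,90:400],None,fx=2.5,fy=2.5,interpolation=cv2.INTER_CUBIC))
E
```

```text
(no output)
```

View pics/w5c.png

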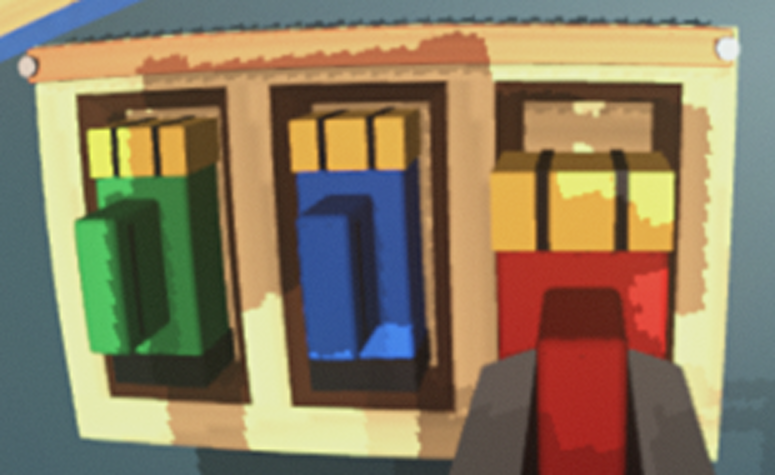

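View pics/top5.png

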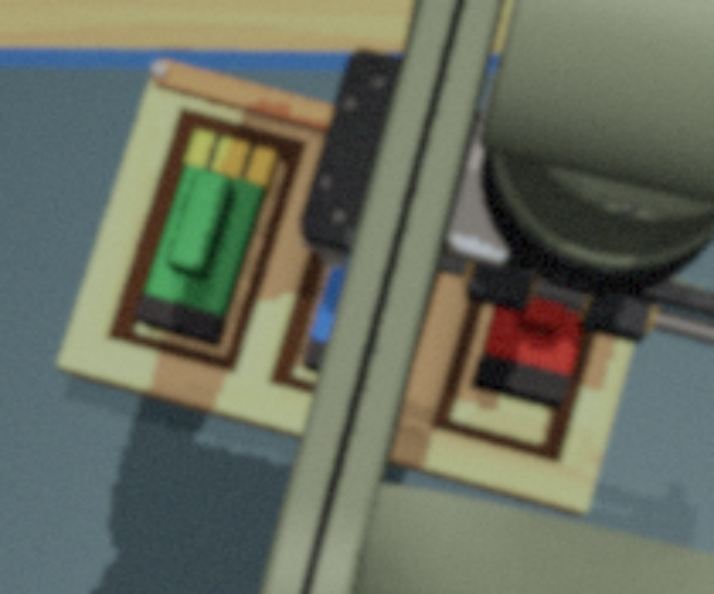

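```bash
python3 - <<'E'
from h import *
from bench import arm
c=arm.get_calibration("wrist");s=arm.state();print(s["tool_pos"])
w=lambda p:np.array(p)/2.5+[90,135]
L=[[-143.5,122,34],[-68.5+57,-75+30,34],[-68.5+57,-75-30,34],[-68.5+57,30,34],[-68.5+57,-30,34],[-68.5-57,30,34],[-68.5-57,-30,34],[-68.5+57,105,34],[-68.5-57,105,34],[-68.5-57,45,34]]
o=w([[80,437],[497,82],[683,83],[270,86],[447,83],[294,405],[452,410],[77,95],[113,396],[249,402]])
d=least_squares(lambda p:(projw(c,pose(p,L))-o).ravel(),[655,9,-.25]);print(d.x,d.fun.round(1),pose(d.x,[-68.5,-75,0]))
# module: body top z = zt; fit x,y,yaw,dz
z=s["tool_pos"][2]-61.5+46
L=[[45,18,0],[45,-18,0],[45,18,-36],[45,-18,-36]]
L=[[45,18,z],[45,-18,z]]; 
o=w([[491,170],[675,168]])
m=least_squares(lambda p:(projw(c,pose([p[0],p[1],-.2615],L))-o).ravel(),[570,-44]);print(m.x,m.fun.round(1))
E
```

```text
[569.86656079 -43.91958205 161.21202576]
[ 6.55898316e+02  7.62892837e+00 -2.74457827e-01] [-0.  -0.2 -0.7 -0.5  0.6  0.1 -0.3 -0.8  0.5 -0.9 -1.2  0.9  1.5  1.2
 -0.7 -0.8 -1.6  0.3  1.3  1.3] [[569.63523252 -45.99877365   0.        ]]
[571.82540165 -44.83813086] [ 0.7 -0.4 -0.7  0.4]
```

Emit:
drive_tool(
  targets=[
    [1,0,0.08,0.8,0.5],
    [1,0,0,1.0,0],
    [1,0,0,1.0,0],
    [1,0,0,1.0,0],
    [1,0,0,1.0,0],
    [1,0,0,1.0,0],
    [1,0,0,0.7,0],
    [1,0,0,0.5,0],
    [1,0,0,0,0],
    [1,0,0,0,0],
  ],
)

```text
time: 8.92
tool_pos: [569.7, -44.7, 91.2]
tool_rot: [0.991, -0.135, -0.0, -0.0]
wrist_force: [0.5, 0.1, -1.4]
finger_gap: 15.6
```

```bash
python3 - <<'E'
from bench import arm
import cv2
s=arm.state();print(s["time"],s["tool_pos"],s["finger_gap"],s["wrist_force"],s["wrist_torque"])
for n in("wrist","scene"):
    im=arm.camera(n);im=im[:,:,::-1]
    if n=="scene": im=cv2.resize(im[180:350,200:420],None,fx=3.5,fy=3.5)
    cv2.imwrite(f"pics/{n}6.png",im)
E
```

```text
8.9167 [569.72998483 -44.70296087  91.18896408] 15.594003685044902 [ 0.50994663  0.08723519 -1.36135728] [ 0.03300735  0.11884004 -0.03165099]
```

View pics/wrist6.png

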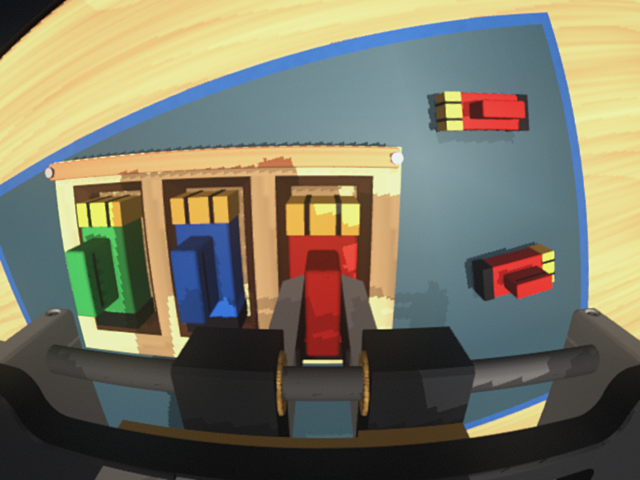

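View pics/scene6.png

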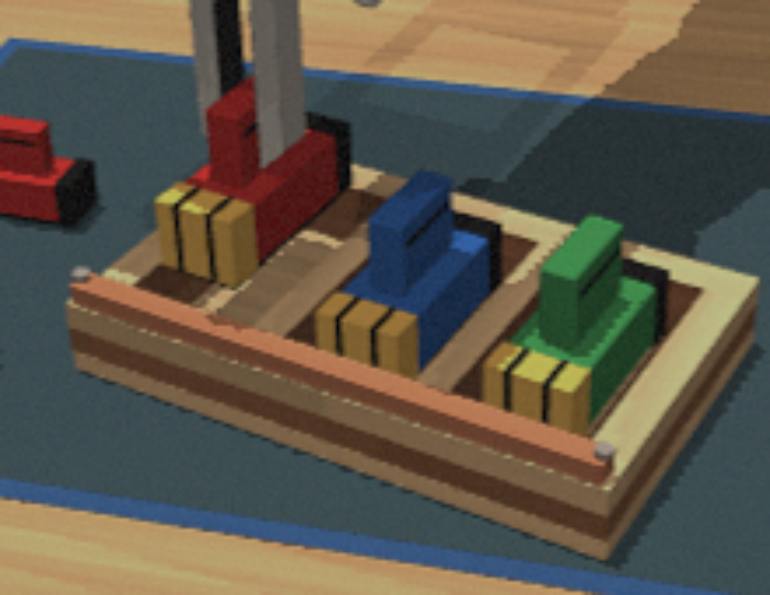

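Emit:
drive_tool(
  targets=[
    [1,0,0,0.4,0],
    [1,0,0,0.5,0],
    [1,0,0,0.5,0],
    [1,0,0,0.4,0],
    [1,0,0,0.3,0],
    [1,0,0,0.0,0],
  ],
)

```text
time: 9.52
tool_pos: [568.9, -44.5, 69.3]
tool_rot: [0.991, -0.135, -0.001, -0.0]
wrist_force: [-0.8, 0.4, -2.1]
finger_gap: 15.9
```

Emit:
drive_tool(
  targets=[
    [1,0,0,0.2,0],
    [1,0,0,0.2,0],
    [1,0,0,0.2,0],
    [1,0,0,0.1,0],
    [1,0,0,0,0],
    [1,0,0,0,0],
  ],
)

```text
time: 10.02
tool_pos: [569.8, -44.7, 63.4]
tool_rot: [0.991, -0.135, 0.0, 0.0]
wrist_force: [0.4, 0.3, -2.3]
finger_gap: 15.8
```

```bash
python3 - <<'E'
from bench import arm
import cv2
s=arm.state();print(s["time"],s["tool_pos"],s["finger_gap"],s["wrist_force"],s["wrist_torque"])
for n in("wrist","scene"):
    im=arm.camera(n);im=im[:,:,::-1]
    if n=="scene": im=cv2.resize(im[180:350,200:420],None,fx=3.5,fy=3.5)
    cv2.imwrite(f"pics/{n}7.png",im)
s=arm.state();print(s["tool_pos"],s["wrist_force"])
E
```

```text
10.0167 [569.78589068 -44.73782902  63.44518335] 15.793624567676773 [ 0.44277835  0.26680612 -2.3441391 ] [ 0.06669514  0.15745252 -0.06926882]
[569.9240086  -44.76044361  63.60029697] [ 0.70592235  0.14372543 -1.79255238]
```

View pics/scene7.png

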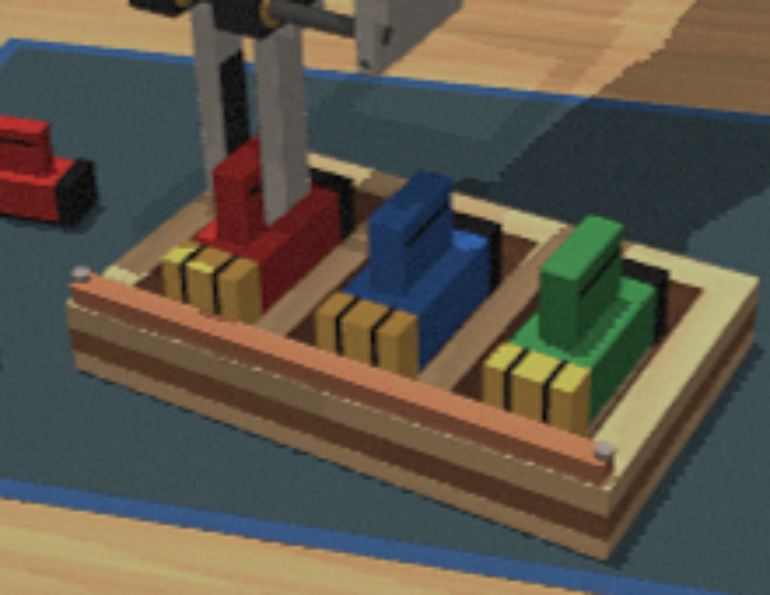

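View pics/wrist7.png

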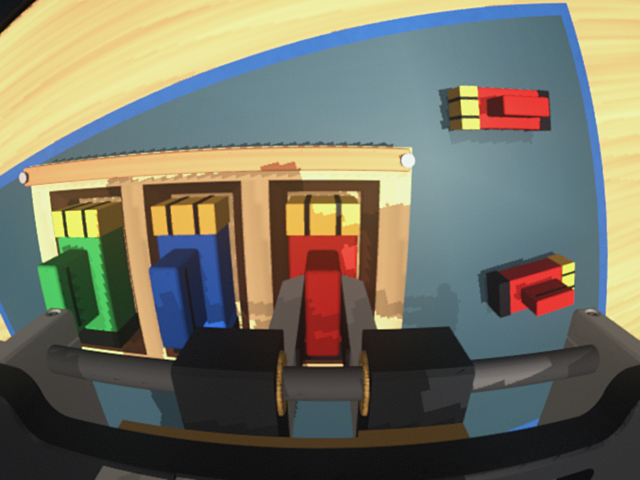

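Emit:
drive_tool(
  targets=[
    [1,0,0,0.1,0],
    [1,0,0,0.08,0],
    [1,0,0,0,0],
    [1,0,0,0,0],
    [1,0,0,0,0],
  ],
)

```text
time: 10.53
tool_pos: [570.0, -44.8, 61.9]
tool_rot: [0.991, -0.135, 0.0, 0.0]
wrist_force: [0.5, -0.5, 1.1]
finger_gap: 15.7
```

Emit:
drive_tool(
  targets=[
    [1,0,0,0.05,0],
    [1,0,0,0,0],
    [1,0,0,0,0],
    [1,0,0,0,0],
  ],
  force=15,
)

```text
time: 10.87
tool_pos: [570.1, -44.8, 61.9]
tool_rot: [0.991, -0.135, 0.0, 0.0]
wrist_force: [-1.2, 0.7, 5.3]
finger_gap: 16.0
```

```bash
python3 - <<'E'
from bench import arm
import cv2
s=arm.state();print(s["time"],s["tool_pos"],s["finger_gap"],s["wrist_force"],s["wrist_torque"])
im=arm.camera("scene")[:,:,::-1]; cv2.imwrite("pics/scene8.png",cv2.resize(im[180:350,200:420],None,fx=3.5,fy=3.5))
E
```

```text
10.8667 [570.07265849 -44.78250747  61.87557556] 15.959976021240795 [-1.16594072  0.66624769  5.31805603] [ 0.11454008  0.63117064 -0.04001628]
```

View pics/scene8.png

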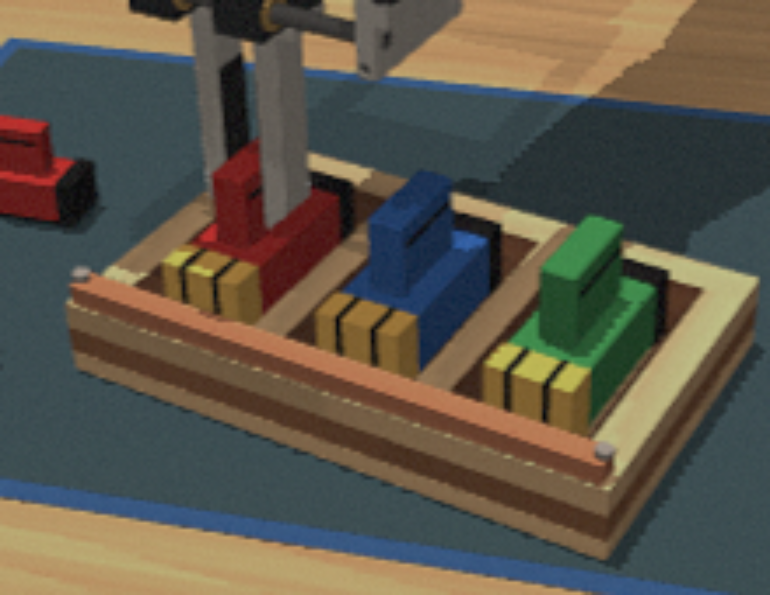

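Emit:
drive_tool(
  targets=[
    [0.05,0,0,0,0],
    [0.05,0,0,0,0],
    [0.05,0,0,0,0],
    [0.05,0,0,0,0],
    [0.05,0,0,0,0],
    [0.05,0,0,0,0],
  ],
)

```text
time: 11.42
tool_pos: [569.7, -44.7, 60.9]
tool_rot: [0.991, -0.135, -0.0, -0.0]
wrist_force: [-0.0, -0.7, -0.8]
finger_gap: 44.6
```

Emit:
drive_tool(
  targets=[
    [0.05,0,0,-0.5,0],
    [0.05,0,0,-1.5,0],
    [0.05,0,0,-2,0],
    [0.05,0,0,-2,0],
    [0.05,0,0,-3,0],
    [0.05,0,0,-3,0],
    [0.05,0,0,-3,0],
    [0.05,-3,0,0,0],
    [0.05,-3,0,0,0],
    [0.05,-3,0,0,0],
    [0.05,0,0,0,0],
  ],
)

```text
time: 12.33
tool_pos: [477.8, -18.7, 210.2]
tool_rot: [0.991, -0.135, -0.003, -0.0]
wrist_force: [0.1, 0.4, -0.6]
finger_gap: 44.5
```

```bash
python3 - <<'E'
from bench import arm
import cv2
s=arm.state();print(s["time"],s["tool_pos"],s["finger_gap"],s["wrist_force"])
im=arm.camera("scene")[:,:,::-1]; cv2.imwrite("pics/scene9.png",cv2.resize(im[200:350,210:420],None,fx=3.8,fy=3.8,interpolation=cv2.INTER_CUBIC))
im=arm.camera("wrist")[:,:,::-1]; cv2.imwrite("pics/wrist9.png",im)
E
```

```text
12.3333 [477.75244798 -18.74560364 210.19405846] 44.54284806128252 [ 0.12418392  0.36306084 -0.64748753]
```

View pics/scene9.png

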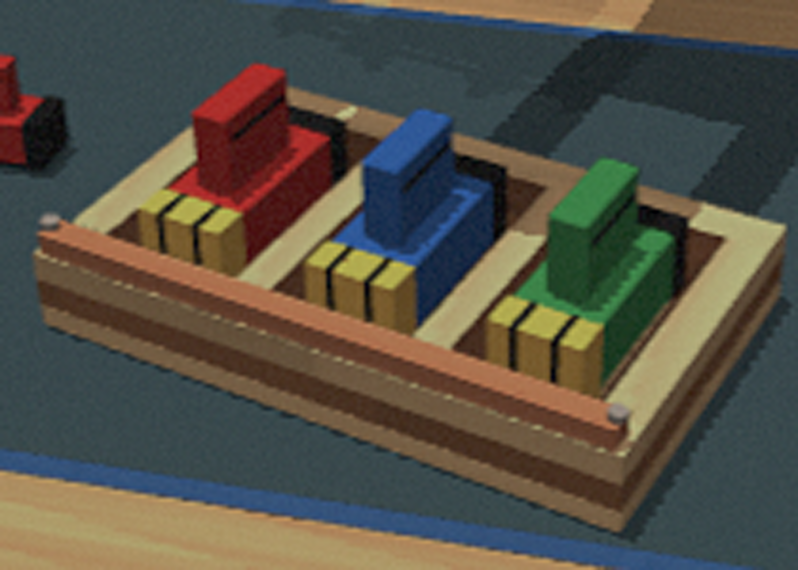

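View pics/wrist9.png

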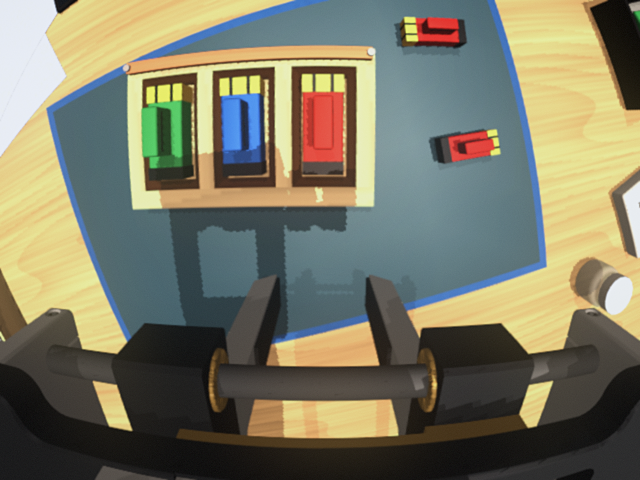

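```bash
python3 -c "
from bench import arm
print(arm.sign_off())"
```

```text
the job is handed in; nothing more can be done
None
```

I turned the red module end for end, put it back fully home in its own bay, and handed the job in at about 12.5 s. There is no verdict from the system, so this rests on my own checks.

**What I did:**
- I chose the red module in the dock, at top-camera pixel (346, 228). The two smaller red look-alikes at (430, 188) and (433, 265) were left alone.
- I gripped its fin, lifted it 100 mm, rolled the gripper 180°, lowered it in small steps until it touched the bay floor, then let go and backed away.

**What the last checks showed:**
- **Seating:** the tool was at 61.9 mm when I released it, the same height as when I gripped it. The wrist force rose from -2 N to +5 N as it touched down.
- **Position:** in the final scene picture the red fin top is within about 3 pixels of its starting place in a 3.8x enlarged view, less than one camera pixel. The module looks upright and in line with the bay, with its brass end towards the copper strip.
- **Neighbours:** the blue and green modules show at unchanged pixels.
- **Arm:** it ended clear of everything, about 210 mm above the table.

**Disagreement:** my position estimates for the bay differed by about 1 to 2 mm between camera views. I averaged the two wrist-camera ones, and the difference is well within the bay's 4 mm clearance.

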